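# Set the dry mould mouth up in the filling board

## Task

The small steel moulds are filled in the two-welled white board, mouth up. Take the mould that stands mouth up on the bench and set it down, still mouth up, flat on the floor of the board's empty well: lower it in, do not drop it. Leave the upside-down mould to drain where it is, and leave the mould already in the board alone.

Things in the scene. Friction and masses are not known exactly. Their poses are not given: they have to be found in the camera images.
- mould_centre (a point): The mould to place: a steel mould, a plain straight-sided open cup of 50 mm outside diameter, 55 mm tall, wall 3 mm, closed bottom 5 mm thick (about 120 g). It stands on the bench with its open mouth up. The point is its centre, on its axis and 27.5 mm above its underside; z points along the axis from the closed bottom to the mouth. (A wider, shallow tartlet tin and a spatula also lie on the bench, farther from the robot; they are not needed.)
- empty_well (a point): The empty well of the filling board. The board is a fixed white plastic slab 110 x 250 mm, 20 mm thick, flat on the bench, and may be turned any way. It has two round wells of 76 mm diameter and 12 mm depth, 120 mm apart centre to centre along its length. The point is the centre of the empty well's floor, 8 mm above the bench and 12 mm below the board's top; z is up; y points along the board away from the other, occupied well.
- seated_centre (a point): The mould already in the board's other well, mouth up, the same in shape and size as the one to place, loose. The point is its centre, half-way up. To be left alone.
- draining_centre (a point): The draining mould, the same in shape and size but standing upside down on the bench, loose: mouth down, its flat closed end on top. The point is its centre, half-way up; z is up. To be left alone.
Things that resemble listed ones, but are neither listed nor needed, are in the scene too. What is shaped like the part that bears mould_centre but red is not meant.

How it is judged:
By the outcome, as a careful person would: the job done as asked, in the order asked, and still so for the second after the job is handed in, with the robot touching nothing.
It also fails if it takes over 35 s, if anything falls off the work surface, if the arm or the gripper's body presses on something with over 40 N, if the wrist force passes 120 N, or if a joint passes its speed limit or range.

## Robot

A 6-joint arm with a two-finger parallel gripper is mounted at the origin on the work surface. World frame = base frame: x ahead of the robot, y to its left, z up, the work surface at z = 0. Lengths are in m, angles in degrees, forces in N, time in s.
With the tool pointing down it reaches from about 0.225 to 0.875 m from the base axis. Payload 3.4 kg.
Tool frame: the origin (TCP) lies on the centre line of the jaws, within the pads' length; the fingertips stand 17 mm ahead of it and the grasp point (between the pads) lies 2 mm behind it (arm.tcp_to_tips is the distance from the TCP to the fingertips, in m); z points along the fingers, y is the line along which they close (so a half turn about z gives the same grasp; the last joint's range is limited). The gripper opens to 85 mm and grips with 20 to 120 N. Pads are 22 mm wide; open, the fingers measure 114 mm over their backs; the gripper's body (76 mm by 85 mm) begins 54 mm behind the grasp point. The pads swing forward as they close: fully open they stand 13 mm farther back than shut.
Start: joints at [-82.964, 15.808, 86.224, -0, 77.962, -6.933], TCP at [0.139, -0.558, 0.248] pointing down, gripper open.
Joint ranges: [-165.64, 165.64], [-43.16, 119.46], [12.63, 154.43], [-67.54, 247.53], [6.08, 155.33], [-154.97, 154.97]. Speed limits (degrees/s): [147.25, 147.25, 180, 180, 180, 180].

## Interface

Orientations are given as [roll, pitch, yaw] about the fixed x, y, z axes, in that order (R = Rz(yaw) Ry(pitch) Rx(roll)).
In Python, from cell import arm, viewer, job_done gives the robot as it stands. The module is installed in compiled form; this text tells all that it offers.
- The arm moves only by the tool carry_out, never from a script. Its argument "rows" is a list of rows, each a list of 7 numbers: the shift along the tool's x, y, z in mm, then the turn, a rotation vector about the tool's x, y, z in rad, then the closure, from 0 (fully open) to 1 (shut). In form: [[x, y, z, ax, ay, az, claw], ...]. A call has 1 to 20 rows; each row shifts and turns the commanded pose from where the row before left it, along the tool's axes as they then stand; what a row does not reach is not made up. A row lasts 1/10 s, in which the tool goes at most 50 mm and 8.59 degrees, less where a joint would pass 70% of its speed; a pose out of reach is approached as far as the arm can. A call with a gripper value outside its range is refused whole. The fingers move at their own pace and stop on an object; "squeeze" is the grip in N (left out, the last holds). Time passes only in rows, so rows that do not move let the fingers close. It gives the time, the measured TCP pose, the force, the opening and the grip force at its end, in the units of the state.
- arm.read_state(): the state, without advancing time (a new reading comes with each control period).
- viewer.camera(name): name is "side" or "top" or "wrist"; returns a dict with "frame" (480x640x3 uint8, red, green, blue), "camera_matrix" (3x3 intrinsics, pixels), "R" (3x3) and "t" (3): a world point X has camera coordinates R X + t; the wrist camera has in their place "hand_eye" (4x4, takes a point from camera to tool coordinates, whose origin is the TCP and whose axes are the flange's). Camera axes: x right, y down, z forward; pixel columns grow to the right and rows downward; lengths in m; the calibration is good to about 2 mm. A picture is of the moment at which its call begins: read the wrist's pose just before it. There is no depth.
- job_done(): hands the job in; it is judged then, once.
The state is a dict: "t": time; "joints": joint angles; "dq": joint speeds; "effort": joint torques, N m; "tool_pos": TCP position; "tcp_rot": TCP orientation; "ft_force": force on the tool from outside, world axes, zero at the start; "torque": the same for the moment, N m; "opening": finger opening in m; "grip_force": force on a finger pad.
Only numpy, scipy, OpenCV 4.12 (cv2) and the standard library are available. Lean on these libraries where they do the work, as an engineer would, in place of code of your own. Each camera call takes 0.05 s, during which the arm holds its last target. There are 200 camera calls.

## Working session

There is one attempt and no reset: what is moved stays moved. The work goes in short steps, Python scripts to look and compute and a tool call to move; the robot and the scene stay as the last step left them, time stands still between calls to the robot, and variables do not carry over. Pictures are saved under pics/ and viewed, at most 10 in all, crops included, and the job is handed in when it is done.

Besides the shell and the picture viewer there is one more tool, called after "Call:" in YAML: its name, and indented under it one key for each argument. carry_out: Moves the arm, as the interface text tells. Its arguments: {"type":"object","properties":{"rows":{"type":"array"},"squeeze":{"type":"number"}},"required":["rows"]}

```bash
mkdir -p pics
cat > h.py <<'E'
import numpy as np, cv2
from cell import arm, viewer
from scipy.spatial.transform import Rotation as Rot
def snap(n,f):
    s=arm.read_state(); c=viewer.camera(n); cv2.imwrite(f,c["frame"][:,:,::-1])
    d={k:np.array(v) for k,v in c.items() if k!="frame"}
    if n=="wrist":
        T=np.eye(4);T[:3,:3]=Rot.from_euler("xyz",s["tcp_rot"],degrees=True).as_matrix();T[:3,3]=s["tool_pos"]
        W=np.linalg.inv(T@d["hand_eye"]);d["R"],d["t"]=W[:3,:3],W[:3,3]
    np.savez(f[:-4]+".npz",**d)
def ray(f,u,v,z):
    d=np.load(f[:-4]+".npz");r=d["R"].T@np.linalg.solve(d["camera_matrix"],[u,v,1.]);o=-d["R"].T@d["t"]
    return o+r*(z-o[2])/r[2]
def proj(f,X):
    d=np.load(f[:-4]+".npz");p=d["camera_matrix"]@(d["R"]@np.array(X)+d["t"]);return p[:2]/p[2]
E
python3 -c "
from h import *
snap('top','pics/t1.png');snap('side','pics/s1.png')
for f in ['pics/t1','pics/s1']:
  d=np.load(f+'.npz');print(-d['R'].T@d['t'],d['R'][2])
print(arm.read_state())"
```

```text
[ 0.47369785 -0.01944177  0.91009039] [ 0.06279858  0.01960491 -0.99783365]
[ 0.33308703 -0.57240457  0.46328356] [ 0.2860798   0.76718679 -0.57409301]
{'t': 0.1, 'joints': array([-8.29633325e+01,  1.58451065e+01,  8.62887593e+01, -1.62131597e-03,
        7.79635100e+01, -6.93227995e+00]), 'dq': array([ 0.11253174, -0.05731101, -0.09798334, -0.02350893, -0.04279419,
        0.02885035]), 'effort': array([ 1.44688205e-03, -4.17701054e+01, -2.46404833e+01, -1.81507862e-04,
        5.73327328e-03, -2.06399292e-06]), 'tool_pos': array([ 0.13873667, -0.5575412 ,  0.24750966]), 'tcp_rot': array([-1.79903145e+02, -1.01793728e-02,  1.39692783e+01]), 'ft_force': array([-0.15461861,  0.30588592, -0.2991545 ]), 'torque': array([0.03166165, 0.01317831, 0.03783967]), 'grip_force': 0.0, 'opening': 0.0854456410874243}
```

View pics/t1.png

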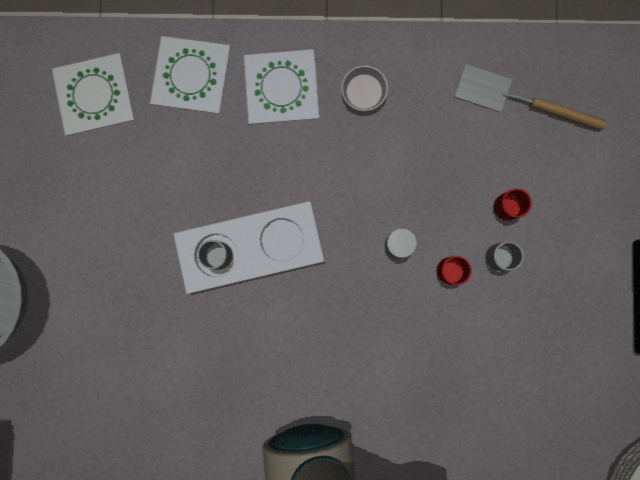

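View pics/s1.png

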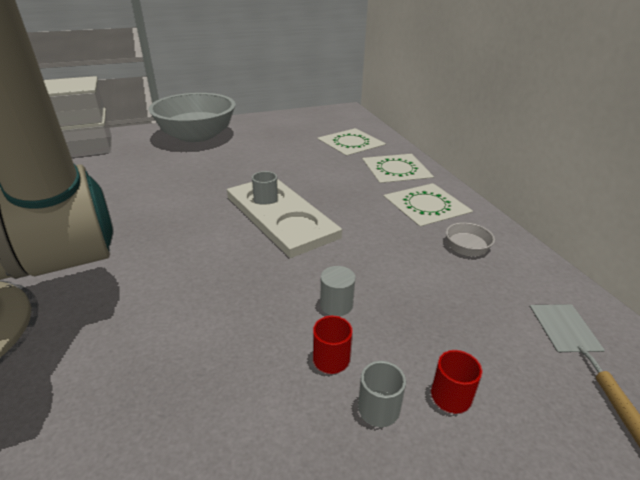

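```bash
python3 -c "
from h import *
t='pics/t1.png';s='pics/s1.png'
for n,a,b,z in [('mould',(508,254),(382,374),.055),('redA',(454,268),(332,328),.055),('redB',(515,202),(458,364),.055),('drain',(402,241),(338,277),.055),('wellE rim',(282,240),(297,222),.02),('wellO rim',(215,255),(265,194),.02)]:
  print(n,ray(t,*a,z).round(4),ray(s,*b,z).round(4))
for p in [(175,234),(311,202),(324,262),(187,293)]: print(ray(t,*p,.02).round(4))
snap('wrist','pics/w1.png')
"
```

```text
mould [ 0.5177 -0.2975  0.055 ] [ 0.5141 -0.2955  0.055 ]
redA [ 0.4921 -0.2071  0.055 ] [ 0.4865 -0.2121  0.055 ]
redB [ 0.6062 -0.3092  0.055 ] [ 0.6029 -0.3117  0.055 ]
drain [ 0.5359 -0.1191  0.055 ] [ 0.5303 -0.1229  0.055 ]
wellE rim [0.5357 0.0887 0.02  ] [0.5344 0.0856 0.02  ]
wellO rim [0.5065 0.2069 0.02  ] [0.5047 0.2056 0.02  ]
[0.5423 0.2797 0.02  ]
[0.6045 0.0391 0.02  ]
[0.4984 0.0134 0.02  ]
[0.4384 0.254  0.02  ]
```

View pics/w1.png

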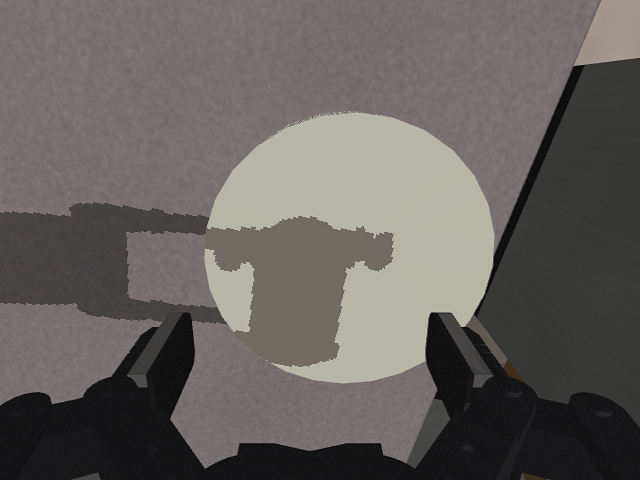

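Call:
carry_out:
  rows:
    - [35.75,-13.5,0,0,0,0,0]
    - [35.75,-13.5,0,0,0,0,0]
    - [35.75,-13.5,0,0,0,0,0]
    - [35.75,-13.5,0,0,0,0,0]
    - [35.75,-13.5,0,0,0,0,0]
    - [35.75,-13.5,0,0,0,0,0]
    - [35.75,-13.5,0,0,0,0,0]
    - [35.75,-13.5,0,0,0,0,0]
    - [35.75,-13.5,0,0,0,0,0]
    - [35.75,-13.5,0,0,0,0,0]
    - [35.75,-13.5,0,0,0,0,0]
    - [35.75,-13.5,0,0,0,0,0]
    - [0,0,0,0,0,-0.144,0]
    - [0,0,0,0,0,-0.144,0]
    - [0,0,0,0,0,-0.144,0]
    - [0,0,0,0,0,-0.144,0]
    - [0,0,0,0,0,-0.144,0]
    - [0,0,0,0,0,-0.144,0]
    - [0,0,0,0,0,-0.144,0]
    - [0,0,0,0,0,-0.144,0]

```text
t: 2.15
tool_pos: [0.5158, -0.2971, 0.2479]
tcp_rot: [-180.0, -0.0, 80.3]
ft_force: [0.4, -0.1, -0.3]
opening: 0.0854
grip_force: 0.0
```

Call:
carry_out:
  rows:
    - [0,0,10,0,0,-0.144,0]
    - [0,0,10,0,0,-0.144,0]
    - [0,0,10,0,0,-0.144,0]
    - [0,0,10,0,0,-0.144,0]
    - [0,0,10,0,0,-0.144,0]
    - [0,0,10,0,0,-0.144,0]
    - [0,0,10,0,0,-0.144,0]
    - [0,0,0,0,0,0,0]
    - [0,0,0,0,0,0,0]

```text
t: 3.05
tool_pos: [0.5159, -0.2972, 0.1781]
tcp_rot: [-180.0, -0.0, 137.6]
ft_force: [0.1, 0.1, 0.2]
opening: 0.0855
grip_force: 0.0
```

```bash
python3 -c "
from h import *
s=arm.read_state();print(s['t'],s['tool_pos'],s['tcp_rot'],s['joints'])
snap('wrist','pics/w2.png');print(proj('pics/w2.png',[.516,-.2965,.055]))"
```

```text
3.05 [ 0.51592304 -0.2972092   0.17813463] [-1.79993196e+02 -3.46423316e-02  1.37556746e+02] [-3.66366995e+01  2.01846932e+01  9.00309975e+01 -3.47816556e-03
  6.98194624e+01 -8.41922469e+01]
[310.09288541 228.97835906]
```

View pics/w2.png

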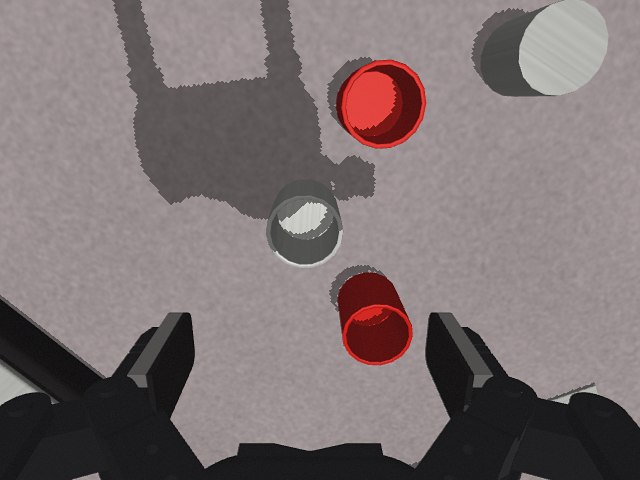

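```bash
python3 -c "
from h import *
p=ray('pics/w2.png',305,230.5,.055);s=arm.read_state();R=Rot.from_euler('xyz',s['tcp_rot'],degrees=True).as_matrix()
print(p, R.T@(np.array([p[0],p[1],.038])-s['tool_pos'])*1e3)"
```

```text
[ 0.51453936 -0.29963401  0.055     ] [ -0.2343748   -2.74922209 140.56660819]
```

Call:
carry_out:
  rows:
    - [0,-2.5,20,0,0,0,0]
    - [0,0,20,0,0,0,0]
    - [0,0,20,0,0,0,0]
    - [0,0,20,0,0,0,0]
    - [0,0,20,0,0,0,0]
    - [0,0,20,0,0,0,0]
    - [0,0,15,0,0,0,0]
    - [0,0,5,0,0,0,0]
    - [0,0,0,0,0,0,0]
    - [0,0,0,0,0,0,0.25]
    - [0,0,0,0,0,0,0.4]
    - [0,0,0,0,0,0,0.6]
    - [0,0,0,0,0,0,0.8]
    - [0,0,0,0,0,0,1]
    - [0,0,0,0,0,0,1]
    - [0,0,0,0,0,0,1]
    - [0,0,0,0,0,0,1]
  squeeze: 40

```text
t: 4.8
tool_pos: [0.5151, -0.2997, 0.0396]
tcp_rot: [180.0, 0.1, 137.7]
ft_force: [-0.1, 0.2, 5.7]
opening: 0.0483
grip_force: 41.9
```

Call:
carry_out:
  rows:
    - [0,0,-5,0,0,0,1]
    - [0,0,-10,0,0,0,1]
    - [0,0,-20,0,0,0,1]
    - [0,0,-25,0,0,0,1]
    - [0,0,-25,0,0,0,1]
    - [0,0,-20,0,0,0,1]
    - [0,0,-5,0,0,0,1]
    - [0,0,0,0,0,0,1]

```text
t: 5.6
tool_pos: [0.5146, -0.2992, 0.1492]
tcp_rot: [180.0, 0.1, 137.7]
ft_force: [0.1, -1.1, -1.7]
opening: 0.0482
grip_force: 41.4
```

Call:
carry_out:
  rows:
    - [8,10,0,0,0,0,1]
    - [16,20,0,0,0,0,1]
    - [20,24,0,0,0,0,1]
    - [20,24,0,0,0,0,1]
    - [20,24,0,0,0,0,1]
    - [20,24,0,0,0,0,1]
    - [20,24,0,0,0,0,1]
    - [20,24,0,0,0,0,1]
    - [20,24,0,0,0,0,1]
    - [20,24,0,0,0,0,1]
    - [20,24,0,0,0,0,1]
    - [18,22,0,0,0,0,1]
    - [14,18,0,0,0,0,1]
    - [7,9,0,0,0,0,1]
    - [3,4,0,0,0,0,1]
    - [0,4,0,0,0,0,1]
    - [0,0,0,0,0,0,1]
    - [0,0,0,0,0,0,1]

```text
t: 7.4
tool_pos: [0.5362, 0.0897, 0.1482]
tcp_rot: [-180.0, 0.0, 137.7]
ft_force: [0.3, 0.0, -1.0]
opening: 0.0483
grip_force: 41.5
```

```bash
python3 -c "
from h import *
s=arm.read_state();print(s['t'],s['tool_pos'],s['tcp_rot'],s['opening'],s['grip_force'])
snap('wrist','pics/w3.png');snap('side','pics/s3.png')
print(proj('pics/w3.png',[.535,.087,.02]))
a=cv2.imread('pics/w3.png');b=cv2.imread('pics/s3.png')[100:400,100:500];cv2.imwrite('pics/c3.png',np.hstack([cv2.resize(a,(440,330)),cv2.resize(b,(360,330))]))"
```

```text
7.4 [0.53616536 0.08973964 0.14816423] [-1.79969275e+02  7.63858354e-03  1.37672675e+02] 0.04829488302783175 41.45569924628944
[305.03640851 228.54465268]
```

View pics/c3.png

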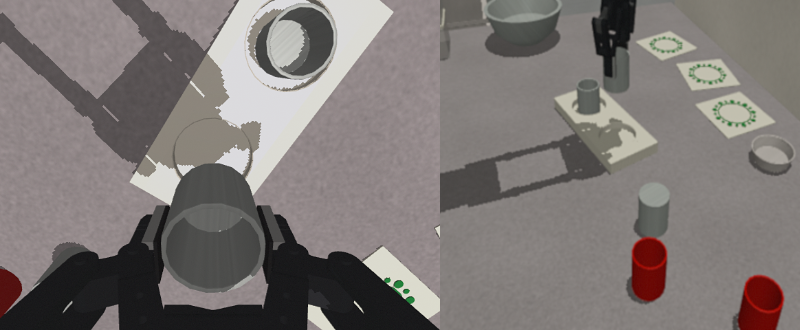

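```bash
python3 -c "
from h import *
s=arm.read_state();R=Rot.from_euler('xyz',s['tcp_rot'],degrees=True).as_matrix();k=640/440
w=ray('pics/w3.png',212.5*k,158.5*k,.02); m=ray('pics/w3.png',213*k,247*k,.1636)
print(w,m)
for p in [(.5355,.0875,.148),w,m]: print((R.T@(np.array(p)-s['tool_pos'])*1e3)[:2])
"
```

```text
[0.53782614 0.08804519 0.02      ] [0.53609484 0.09024278 0.1636    ]
[-1.063901  -2.0764366]
[-2.40330244 -0.05943355]
[0.34204537 0.34587004]
```

Call:
carry_out:
  rows:
    - [-1.5,-1,10,0,0,0,1]
    - [0,0,20,0,0,0,1]
    - [0,0,20,0,0,0,1]
    - [0,0,20,0,0,0,1]
    - [0,0,15,0,0,0,1]
    - [0,0,8,0,0,0,1]
    - [0,0,3,0,0,0,1]
    - [0,0,1,0,0,0,1]
    - [0,0,0,0,0,0,1]
    - [0,0,0,0,0,0,1]

```text
t: 8.5
tool_pos: [0.5371, 0.0888, 0.052]
tcp_rot: [179.9, 0.1, 137.7]
ft_force: [0.7, -0.1, -1.1]
opening: 0.0484
grip_force: 41.4
```

Call:
carry_out:
  rows:
    - [0,0,1,0,0,0,1]
    - [0,0,0.5,0,0,0,1]
    - [0,0,0.5,0,0,0,1]
    - [0,0,0,0,0,0,1]
    - [0,0,0,0,0,0,1]

```text
t: 9.0
tool_pos: [0.5366, 0.0888, 0.0493]
tcp_rot: [-180.0, 0.0, 137.7]
ft_force: [0.8, -0.1, -0.5]
opening: 0.0482
grip_force: 41.4
```

Call:
carry_out:
  rows:
    - [0,0,0.5,0,0,0,1]
    - [0,0,0.5,0,0,0,1]
    - [0,0,0.5,0,0,0,1]
    - [0,0,0,0,0,0,1]
    - [0,0,0,0,0,0,1]

```text
t: 9.5
tool_pos: [0.5365, 0.0888, 0.0477]
tcp_rot: [-180.0, 0.0, 137.7]
ft_force: [0.0, 0.2, -0.7]
opening: 0.048
grip_force: 41.5
```

Call:
carry_out:
  rows:
    - [0,0,0.5,0,0,0,1]
    - [0,0,0.5,0,0,0,1]
    - [0,0,0,0,0,0,1]
    - [0,0,0,0,0,0,1]

```text
t: 9.9
tool_pos: [0.5365, 0.0888, 0.0476]
tcp_rot: [180.0, 0.0, 137.7]
ft_force: [-2.5, 0.3, 7.0]
opening: 0.0484
grip_force: 42.2
```

Contact with the floor (7 N) at the expected height. I'll release gently and rise.

Call:
carry_out:
  rows:
    - [0,0,0,0,0,0,0.42]
    - [0,0,0,0,0,0,0.38]
    - [0,0,0,0,0,0,0.34]
    - [0,0,0,0,0,0,0.28]
    - [0,0,0,0,0,0,0.2]
    - [0,0,0,0,0,0,0.1]
    - [0,0,0,0,0,0,0]
    - [0,0,0,0,0,0,0]
    - [0,0,0,0,0,0,0]
    - [0,0,-5,0,0,0,0]
    - [0,0,-10,0,0,0,0]
    - [0,0,-20,0,0,0,0]
    - [0,0,-25,0,0,0,0]
    - [0,0,-30,0,0,0,0]
    - [0,0,-30,0,0,0,0]
    - [0,0,-10,0,0,0,0]
    - [0,0,0,0,0,0,0]

```text
t: 11.6
tool_pos: [0.5376, 0.0889, 0.1789]
tcp_rot: [179.8, 0.2, 137.7]
ft_force: [0.8, -0.6, 0.1]
opening: 0.0852
grip_force: 0.0
```

```bash
python3 -c "
from h import *
snap('wrist','pics/w4.png');snap('side','pics/s4.png')
a=cv2.imread('pics/w4.png');b=cv2.imread('pics/s4.png')[120:300,180:380];cv2.imwrite('pics/c4.png',np.hstack([cv2.resize(a,(440,330)),cv2.resize(b,(360,330))]))"
```

```text
(no output)
```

View pics/c4.png

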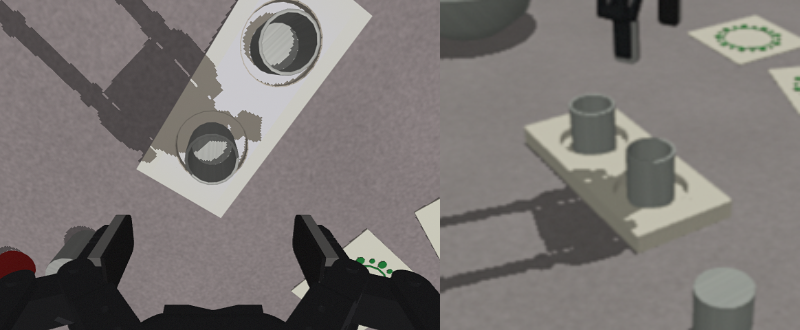

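The pictures show the mould upright and flat in the formerly empty well (left picture, rim at about (212,160)). The seated and draining moulds are undisturbed and the gripper is clear.

```bash
python3 -c "
from cell import job_done
print(job_done())"
```

```text
the job is handed in; nothing more can be done
None
```

The mould stands mouth up on the floor of the board's previously empty well; the seated and draining moulds were left alone, and the job is handed in at about 12 s, though no verdict was returned.

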